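Open the child-proof sliding lid of a medicine box

TASK

Open the white medicine box on the table: with the fingertips press the child-proof catch pad in the lid's opening right down, and while you hold it down draw the lid toward the pull-ridge end of the box so that it runs over the pad; then push the ridge on until the lid is fully open, and let go. Only push with the fingers: do not grip or lift anything, do not drag the box about, and leave the tablet tub in it and the things around it alone.

Things in the scene. Friction and masses are not known exactly. Their poses are not given: they have to be found in the camera images.
- medicine_box: White plastic box, loose on rubber feet, 1.4 kg (drags at 10 to 15 N), 210 mm (x) by 160 (y) by 101 high. Origin: centre of its underside; -x is its front (ridge end, roughly toward the robot), z up. Side lips over the lid, 67 mm or more off the middle line, reach 101 mm up. The front wall is only 78 mm high: fingers at lid height pass over it. Medicines in its back half.
- lid (a joint): Grey 4 mm sliding lid, faces 90 and 94 mm above the table. m: 0 shut, 0.110 fully open at its stop; slides to the box's -x, jutting out in front. Takes 1.5 to 4 N, stays where left. Its opening, 52 mm (x) by 72 (y), from x = -88 to -36 mm of the box when shut, is filled by the catch pad; while that is up the lid moves only 3 mm, its plate butting on the pad's back.
- ridge (a point): Middle of the top of the lid's pull ridge: a grey rounded bar 120 mm long (y), 21 mm thick (x), top 108 mm above the table, right in front of the opening; 98.5 mm in front of the box's middle when shut. Fingertips push on its back face (toward the opening, 10.5 mm behind this point). Moves with the lid.
- catch (a joint): White sprung pad with cross ribs, 46 mm (x) by 66 (y), held in the box, moves straight down only. m pressed: 0 up, 0.016 on its stop; 3.6 N to start, 8.4 N at the bottom. Beyond 0.012 its top is below the lid's underside and the lid can slide over it; if let go it springs up and locks again. Once covered (lid over 0.01) the lid keeps it down at about 0.012.
- pad_top (a point): Centre of the upper face of the catch pad: 102 mm above the table when up, 86 mm when fully pressed; 62 mm in front of the box's middle. It moves with the pad.
- tablet_tub: White tablet tub with a screw cap, 35 mm thick, 78 mm high, upright on the box's inner floor under the lid; origin at its underside. Not to be touched.
- dropper: Brown dropper bottle, 33 mm thick, 102 mm high, upright on the table beside the box; origin at its underside. Not to be moved.
- honey_jar: Glass jar with a black lid, 60 mm thick, 83 mm high, on the table beside the box; origin at its underside. Not to be moved.
- mug: White mug with a green band, 83 mm by 117 mm with the handle, 94 mm high, on the table; origin at its underside. Not to be moved.
- water: Clear drinking bottle with a yellow cap, 65 mm thick, 218 mm high, on the table; origin at its underside. Not to be moved.

How it is judged:
By the outcome, as a careful person would: the job done as asked, in the order asked, and still so for the second after the job is handed in, with the robot touching nothing.
It also fails if it takes over 40 s, if anything falls off the work surface, if the arm or the gripper's body presses on something with over 40 N, if the wrist force passes 120 N, or if a joint passes its speed limit or range.

ROBOT

A 7-joint arm with a two-finger parallel gripper is mounted at the origin on a cart in front of the work surface, level with it; the furniture and walls round the work are solid. World frame = base frame: x ahead of the robot, y to its left, z up, the work surface at z = 0. Lengths are in mm, angles in rad, forces in N, time in s.
With the tool pointing down it reaches from about 400 to 875 mm from the base axis. Payload 4.4 kg.
Tool frame: the origin (TCP) lies where the fingers leave the gripper's body, on its centre line; the fingertips stand 73 mm ahead of it and the grasp point (between the pads) lies 54 mm ahead of it; z points along the fingers, y is the line along which they close (so a half turn about z gives the same grasp; the last joint's range is limited). The gripper opens to 85 mm and grips with 20 to 120 N. Pads are 22 mm wide; open, the fingers measure 114 mm over their backs; the gripper's body (76 mm by 85 mm) begins 54 mm behind the grasp point. The pads swing forward as they close: fully open they stand 13 mm farther back than shut.
Start: joints at [-1.186, 0.628, 0.038, 1.517, -0.027, 0.996, -0.02], TCP at [283.177, 585.088, 303.913] pointing down, gripper open.
Joint ranges: [-3.06, 3.06], [-0.37, 2.12], [-1.25, 1.32], [0.18, 2.47], [-1.1, 4.24], [0.23, 1.98], [-2.94, 2.94]. Speed limits (rad/s): [2.57, 2.57, 3.14, 3.14, 3.14, 3.14, 3.14].

INTERFACE

Orientations are given as [roll, pitch, yaw] about the fixed x, y, z axes, in that order (R = Rz(yaw) Ry(pitch) Rx(roll)).
In Python, from cell import ctrl gives the robot as it stands.
- The arm moves only by the tool send_rows, never from a script. Its argument "rows" is a list that holds one entry, the list of rows, each a list of 6 numbers: the shift along the tool's x, y, z in cm, then the turn, a rotation vector about the tool's x, y, z in rad. In form: [[[tx, ty, tz, wx, wy, wz], ...]]. A call has 1 to 10 rows; each row is the pose to reach, as a shift and turn from the pose commanded when the call began, along the tool's axes at that moment; what a row does not reach only later rows make up. A row lasts 1/10 s, in which the tool goes at most 50 mm and 8.59 degrees, less where a joint would pass 70% of its speed; a pose out of reach is approached as far as the arm can. A call with a gripper value outside its range is refused whole. "grip" is the closure in counts, from 0 (fully open) to 255 (shut), set as the call begins (left out, the last holds). The fingers move at their own pace and stop on an object; the grip force is fixed at half the most. Time passes only in rows, so rows that repeat a pose let the fingers close. It gives the time, the measured TCP pose, the force, the opening and the grip force at its end, in the units of the state.
- ctrl.read_state(): the state, without advancing time (a new reading comes with each control period).
- ctrl.get_image(name): name is "side" or "top" or "wrist"; returns a dict with "pixels" (400x640x3 uint8, red, green, blue), "fx", "fy", "cx", "cy" (pixels), "D" ([k1, k2, p1, p2, k3] as OpenCV has them; the pictures are not rectified), "extrinsics" (4x4, takes a point from camera to world coordinates); the wrist camera has in their place "mount" (4x4, takes a point from camera to tool coordinates, whose origin is the TCP and whose axes are the flange's). Camera axes: x right, y up, looking along -z (the intrinsics and any distortion apply to the point x, -y, -z); pixel columns grow to the right and rows downward; lengths in mm; the calibration is good to about 2 mm. A picture is of the moment at which its call begins: read the wrist's pose just before it. There is no depth.
- ctrl.finish_job(): hands the job in; it is judged then, once.
The state is a dict: "clock": time; "qpos": joint angles; "qd": joint speeds; "tau": joint torques, N m; "eef_pos": TCP position; "tool_rot": TCP orientation; "force": force on the tool from outside, world axes, zero at the start; "torque": the same for the moment, N m; "width": finger opening in mm; "gripper_force": force on a finger pad.
Only numpy, scipy, OpenCV 4.12 (cv2) and the standard library are available. Lean on these libraries where they do the work, as an engineer would, in place of code of your own. Each camera call takes 0.05 s, during which the arm holds its last target. There are 200 camera calls.

## Working session

There is one attempt and no reset: what is moved stays moved. The work goes in short steps, Python scripts to look and compute and a tool call to move; the robot and the scene stay as the last step left them, time stands still between calls to the robot, and variables do not carry over. Pictures are saved under pics/ and viewed, at most 10 in all, crops included, and the job is handed in when it is done.

Besides the shell and the picture viewer there is one more tool, called after ">>>" as a command line: name --argument value ..., lists and objects as JSON in quotes. send_rows: Moves the arm, as the interface text tells. Its arguments: {"type":"object","properties":{"rows":{"type":"array","items":{"type":"array","items":{"type":"array","items":{"type":"number"}}}},"grip":{"type":"number"}},"required":["rows"]}

```bash
mkdir -p pics; cat > h.py <<'E'
import numpy as np, cv2
from cell import ctrl
from scipy.spatial.transform import Rotation as R
def grab(n,f):
    s=ctrl.read_state(); im=ctrl.get_image(n)
    cv2.imwrite('pics/'+f+'.png',im['pixels'][:,:,::-1])
    if 'extrinsics' in im: E=np.array(im['extrinsics'])
    else:
        T=np.eye(4);T[:3,:3]=R.from_euler('xyz',s['tool_rot']).as_matrix();T[:3,3]=s['eef_pos'];E=T@np.array(im['mount'])
    np.savez('pics/'+f+'.npz',E=E,K=[[im['fx'],0,im['cx']],[0,im['fy'],im['cy']],[0,0,1]],D=np.array(im['D'],float))
def ray(f,u,v,z):
    c=np.load('pics/'+f+'.npz');p=cv2.undistortPoints(np.array([[[u,v]]],float),c['K'],c['D'])[0,0]
    d=c['E'][:3,:3]@np.array([p[0],-p[1],-1]);o=c['E'][:3,3];return o+d*(z-o[2])/d[2]
def proj(f,P):
    c=np.load('pics/'+f+'.npz');q=(np.array(P,float)-c['E'][:3,3])@c['E'][:3,:3]
    q=q*[1,-1,-1];return cv2.projectPoints(q.reshape(-1,1,3),np.zeros(3),np.zeros(3),c['K'],c['D'])[0].reshape(-1,2)
E
python3 - <<'E'
from h import *
grab('top','t1');grab('side','s1')
s=ctrl.read_state();print({k:np.round(v,3) for k,v in s.items()})
for f in('t1','s1'):
    c=np.load('pics/'+f+'.npz');print(c['E'].round(2),c['K'])
    im=cv2.imread('pics/'+f+'.png');cv2.imwrite('pics/'+f+'v.png',cv2.resize(im,(800,500)))
E
```

```text
{'clock': np.float64(0.1), 'qpos': array([-1.186,  0.629,  0.038,  1.518, -0.027,  0.996, -0.02 ]), 'qd': array([ 0.   , -0.001, -0.   , -0.002, -0.001, -0.001, -0.   ]), 'tau': array([ 2.0000e-03, -5.6453e+01,  1.2300e+00, -1.9398e+01,  1.1000e-02,
        5.0000e-03,  0.0000e+00]), 'eef_pos': array([282.998, 584.688, 303.105]), 'tool_rot': array([-3.14 ,  0.   ,  2.691]), 'force': array([-0.298,  0.376, -0.019]), 'torque': array([-0.073,  0.033, -0.036]), 'gripper_force': np.float64(0.0), 'width': np.float64(85.34)}
[[ 2.0000e-02  9.9000e-01 -1.3000e-01  5.2630e+02]
 [-1.0000e+00  2.0000e-02  2.0000e-02  6.5480e+01]
 [ 2.0000e-02  1.3000e-01  9.9000e-01  9.4204e+02]
 [ 0.0000e+00  0.0000e+00  0.0000e+00  1.0000e+00]] [[391.15495805   0.         317.74798336]
 [  0.         391.15495805 195.60550176]
 [  0.           0.           1.        ]]
[[-1.0000e+00 -3.0000e-02  1.0000e-02  6.4599e+02]
 [ 2.0000e-02 -4.6000e-01  8.9000e-01  8.0775e+02]
 [-2.0000e-02  8.9000e-01  4.6000e-01  4.9424e+02]
 [ 0.0000e+00  0.0000e+00  0.0000e+00  1.0000e+00]] [[422.74345875   0.         318.35231505]
 [  0.         422.74345875 197.34531473]
 [  0.           0.           1.        ]]
```

View pics/t1.png

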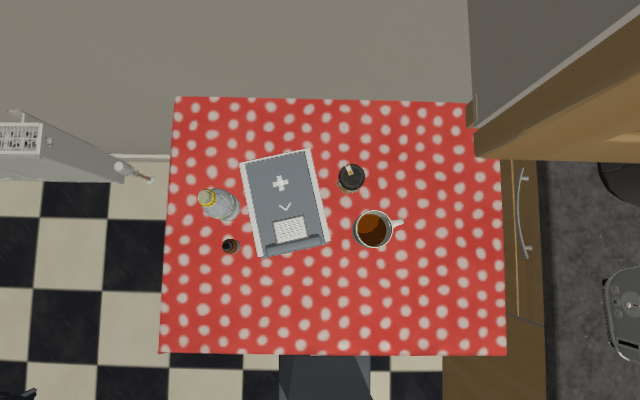

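View pics/s1.png

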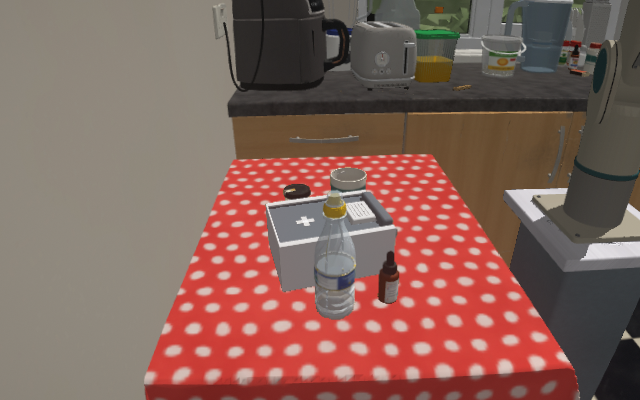

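The top view shows the box at about (285,203), with the ridge toward the bottom at about (295,246) and the pad at about (290,229). The dropper is at (230,246), water at (218,204), jar at (351,178) and mug at (375,229).

```bash
python3 - <<'E'
from h import *
im=cv2.imread('pics/t1.png')[135:275,190:380];cv2.imwrite('pics/t1c.png',cv2.resize(im,(760,560),interpolation=cv2.INTER_CUBIC))
E
```

```text
(no output)
```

View pics/t1c.png

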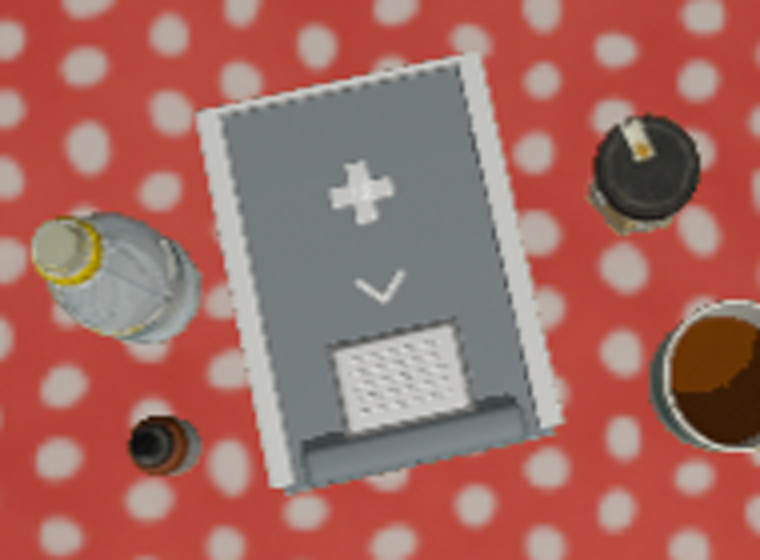

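The crop shows the lip corners at about (197,110), (482,55), (563,428) and (272,490). The pad corners are at (330,347), (455,322), (470,405) and (347,433), with the ridge just below the pad.

```bash
python3 - <<'E'
from h import *
from scipy.optimize import least_squares
px=np.array([[197,110],[482,55],[563,428],[272,490],[331,347],[455,322],[470,405],[347,433]],float)
px=(px+.5)/4-.5+[190,135]
m=np.array([[105,80,101],[105,-80,101],[-105,-80,101],[-105,80,101],[-39,33,102],[-39,-33,102],[-85,-33,102],[-85,33,102]],float)
def W(p,m): 
    c,s=np.cos(p[2]),np.sin(p[2]);return m@np.array([[c,-s,0],[s,c,0],[0,0,1]]).T+[p[0],p[1],0]
r=least_squares(lambda p:(proj('t1',W(p,m))-px).ravel(),[560,100,.2]);p=r.x
print(p,r.fun.reshape(-1,2).round(1))
print('pad',W(p,np.array([[-62,0,102.]])),'ridge',W(p,np.array([[-98.5,0,108.]])))
w=[ray('t1',*q,102) for q in px[:4]];print([np.linalg.norm(w[i]-w[(i+1)%4]).round() for i in range(4)])
for n,q,z in(('drop',(158,445),102),('water',(65,245),218),('mug',(725,375),94),('jar',(647,168),83)):
    q=(np.array(q)+.5)/4-.5+[190,135];print(n,ray('t1',*q,z).round())
E
```

```text
[6.24068973e+02 1.22492501e+02 2.27967771e-01] [[ 0.  -0.1]
 [ 0.2 -0.9]
 [ 0.2 -0.5]
 [-0.6 -0.3]
 [ 0.3  0.5]
 [-0.6  0.4]
 [ 0.   0.7]
 [ 0.5  0.1]]
pad [[563.67305604 108.48060351 102.        ]] ridge [[528.11739548 100.23166406 108.        ]]
[np.float64(159.0), np.float64(209.0), np.float64(158.0), np.float64(210.0)]
drop [526. 237. 102.]
water [617. 261. 218.]
mug [569. -67.  94.]
jar [684. -25.  83.]
```

```bash
cat >> h.py <<'E'
BOX=[624.07,122.49,.228]
def shift(bx,by,tcpz):
    s=ctrl.read_state();c,n=np.cos(BOX[2]),np.sin(BOX[2])
    t=np.array([BOX[0]+c*bx-n*by,BOX[1]+n*bx+c*by,tcpz]);Rm=R.from_euler('xyz',s['tool_rot'])
    w=(Rm.inv()*R.from_euler('xyz',[np.pi,0,BOX[2]+np.pi])).as_rotvec()
    return (Rm.inv().apply(t-s['eef_pos'])/10).round(2),w.round(4)
def where():
    s=ctrl.read_state();d=np.array(s['eef_pos'])-[BOX[0],BOX[1],0];return R.from_euler('z',-BOX[2]).apply(d).round(1),s['force'].round(1)
E
python3 -c "
from h import *
print(shift(-72,0,250),where())"
```

```text
(array([-45.23, -31.25,   5.36]), array([-1.600e-03, -5.000e-04, -6.788e-01])) (array([-227.8,  527.3,  303.1]), array([-0.3,  0.4, -0. ]))
```

>>> send_rows --rows '[[[-1.5,-1,0,0,0,-0.04],[-5,-3.5,0.3,0,0,-0.1],[-9,-6.2,0.8,0,0,-0.17],[-13,-9,1.3,0,0,-0.24],[-17,-11.7,1.8,0,0,-0.31],[-21,-14.5,2.3,0,0,-0.38],[-25,-17.3,2.8,0,0,-0.45],[-29,-20,3.3,0,0,-0.52],[-33,-22.8,3.8,0,0,-0.58],[-37,-25.6,4.3,0,0,-0.64]]]' --grip 255

```text
clock: 1.1
eef_pos: [505.2, 191.6, 260.5]
tool_rot: [3.142, -0.0, -2.95]
force: [0.5, 0.6, -0.5]
width: 0.3
gripper_force: 0.0
```

```bash
python3 -c "
from h import *
print(shift(-72,0,250),where())"
```

```text
(array([-3.15, -9.31,  1.05]), array([ 0.    , -0.0003, -0.0362])) (array([-100.1,   94.2,  260.5]), array([ 0.5,  0.6, -0.5]))
```

>>> send_rows --rows '[[[-1.3,-3.5,0.4,0,0,-0.02],[-2.3,-6.7,0.8,0,0,-0.036],[-2.9,-8.6,1.0,0,0,-0.036],[-3.1,-9.3,1.05,0,0,-0.036],[-3.1,-9.3,1.05,0,0,-0.036],[-3.1,-9.3,1.05,0,0,-0.036]]]'

```text
clock: 1.7
eef_pos: [551.9, 109.5, 250.4]
tool_rot: [3.14, -0.0, -2.915]
force: [-0.6, 0.4, -0.5]
width: -0.3
gripper_force: 0.0
```

```bash
python3 -c "
from h import *
print(shift(-72,0,200),where())
grab('wrist','w1')
m=np.array([[-88,0,94],[-39,33,102],[-39,-33,102],[-85,-33,102],[-85,33,102],[-105,80,101],[-105,-80,101]],float)
P=R.from_euler('z',BOX[2]).apply(m)+[BOX[0],BOX[1],0]
print(proj('w1',P).round())"
```

```text
(array([-0.12, -0.37,  5.04]), array([ 0.0012, -0.0004, -0.001 ])) (array([-73.2,   3.7, 250.4]), array([-0.6,  0.4, -0.5]))
[[307. 190.]
 [354. 260.]
 [261. 260.]
 [258. 197.]
 [356. 197.]
 [428. 167.]
 [186. 168.]]
```

View pics/w1.png

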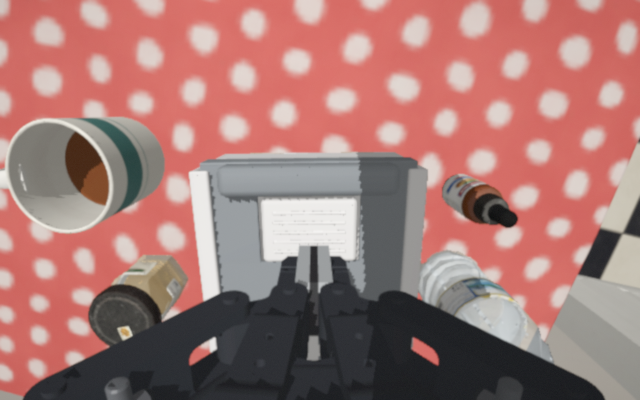

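The wrist view shows the pad from (260,198) to (356,260), which matches the prediction within 2 px. The closed fingers point at it and the ridge is just beyond. I'll descend next.

>>> send_rows --rows '[[[0,-0.1,1,0,0,0],[-0.1,-0.3,3,0,0,0],[-0.1,-0.37,5,0,0,0],[-0.1,-0.37,6.4,0,0,0],[-0.1,-0.37,7,0,0,0],[-0.1,-0.37,7,0,0,0],[-0.1,-0.37,7,0,0,0]]]'

```text
clock: 2.45
eef_pos: [554.5, 105.1, 180.7]
tool_rot: [3.141, 0.001, -2.916]
force: [1.5, -0.5, 0.2]
width: 0.0
gripper_force: 0.0
```

```bash
python3 -c "
from h import *
print(shift(-72,0,175),where())
"
```

```text
(array([0.03, 0.13, 0.57]), array([ 0.0002,  0.0006, -0.0022])) (array([-71.7,  -1.3, 180.7]), array([ 1.5, -0.5,  0.2]))
```

>>> send_rows --rows '[[[0,0.1,0.2,0,0,0],[0,0.1,0.4,0,0,0],[0,0.1,0.6,0,0,0],[0,0.1,0.8,0,0,0],[0,0.1,1.0,0,0,0],[0,0.1,1.0,0,0,0],[0,0.1,1.0,0,0,0]]]'

```text
clock: 3.15
eef_pos: [554.4, 105.6, 170.6]
tool_rot: [3.141, 0.001, -2.916]
force: [-0.3, 0.4, 4.9]
width: -0.0
gripper_force: 2.3
```

```bash
python3 -c "
from h import *
print(where())
"
```

```text
(array([-71.7,  -0.7, 170.6]), array([-0.3,  0.4,  4.9]))
```

>>> send_rows --rows '[[[0,0,0.25,0,0,0],[0,0,0.5,0,0,0],[0,0,0.75,0,0,0],[0,0,0.95,0,0,0],[0,0,1.08,0,0,0],[0,0,1.08,0,0,0],[0,0,1.08,0,0,0],[0,0,1.08,0,0,0]]]'

```text
clock: 3.95
eef_pos: [554.4, 105.6, 160.2]
tool_rot: [3.142, 0.001, -2.916]
force: [-1.3, -0.1, 7.7]
width: 0.2
gripper_force: 3.8
```

```bash
python3 -c "
from h import *
print(where())
"
```

```text
(array([-71.7,  -0.7, 160.2]), array([-1.3, -0.1,  7.7]))
```

>>> send_rows --rows '[[[0,0,0.08,0,0,0],[0,0,0.15,0,0,0],[0,0,0.15,0,0,0],[0,0,0.15,0,0,0]]]'

```text
clock: 4.35
eef_pos: [554.4, 105.6, 158.7]
tool_rot: [3.142, 0.001, -2.916]
force: [-1.8, -0.1, 7.5]
width: 0.0
gripper_force: 4.0
```

```bash
python3 -c "
from h import *
print(where())
"
```

```text
(array([-71.7,  -0.7, 158.7]), array([-1.8, -0.1,  7.5]))
```

>>> send_rows --rows '[[[0.2,0,0,0,0,0],[0.4,0,0,0,0,0],[0.6,0,0,0,0,0],[0.8,0,0,0,0,0],[1.0,0,0,0,0,0],[1.0,0,0,0,0,0]]]'

```text
clock: 4.95
eef_pos: [548.8, 104.4, 160.0]
tool_rot: [3.141, 0.011, -2.916]
force: [5.8, 0.8, 7.3]
width: 0.0
gripper_force: 4.1
```

```bash
python3 -c "
from h import *
print(where())
"
```

```text
(array([-77.4,  -0.6, 160. ]), array([5.8, 0.8, 7.3]))
```

>>> send_rows --rows '[[[0.1,0,0.06,0,0,0],[0.2,0,0.12,0,0,0],[0.3,0,0.12,0,0,0],[0.4,0,0.12,0,0,0],[0.4,0,0.12,0,0,0]]]'

```text
clock: 5.45
eef_pos: [545.5, 103.7, 159.1]
tool_rot: [3.141, 0.013, -2.916]
force: [6.2, 0.2, 8.3]
width: -0.2
gripper_force: 4.4
```

```bash
python3 -c "
from h import *
print(where())
"
```

```text
(array([-80.8,  -0.6, 159.1]), array([6.2, 0.2, 8.3]))
```

>>> send_rows --rows '[[[0.2,0,0,0,0,0],[0.4,0,0,0,0,0],[0.6,0,0,0,0,0],[0.8,0,0,0,0,0],[0.9,0,0,0,0,0],[0.9,0,0,0,0,0]]]'

```text
clock: 6.05
eef_pos: [536.7, 101.5, 159.0]
tool_rot: [3.141, 0.012, -2.916]
force: [5.9, 0.8, 8.9]
width: -0.2
gripper_force: 4.3
```

```bash
python3 -c "
from h import *
print(where());grab('top','t2')
im=cv2.imread('pics/t2.png')[135:275,190:380];cv2.imwrite('pics/t2c.png',cv2.resize(im,(760,560),interpolation=cv2.INTER_CUBIC))
"
```

```text
(array([-89.8,  -0.7, 159. ]), array([5.9, 0.8, 8.9]))
```

View pics/t2c.png

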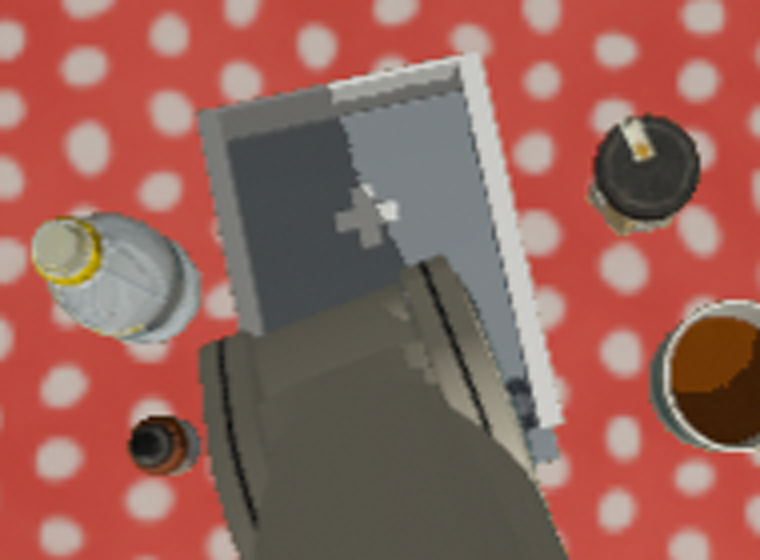

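The lid has moved about 14 mm (back gap at (340,85)–(345,110)) and the box corners haven't shifted. I'll push on, easing up to lid height.

>>> send_rows --rows '[[[0.3,0,0,0,0,0],[0.6,0,0,0,0,0],[0.9,0,-0.1,0,0,0],[1.2,0,-0.3,0,0,0],[1.5,0,-0.5,0,0,0],[1.9,0,-0.6,0,0,0],[2.3,0,-0.6,0,0,0],[2.7,0,-0.6,0,0,0],[3.0,0,-0.6,0,0,0],[3.0,0,-0.6,0,0,0]]]'

```text
clock: 7.1
eef_pos: [504.0, 94.2, 162.9]
tool_rot: [3.141, 0.004, -2.916]
force: [5.0, 1.8, -1.9]
width: 0.2
gripper_force: 2.5
```

```bash
python3 -c "
from h import *
print(where())
"
```

```text
(array([-123.4,   -0.4,  162.9]), array([ 5. ,  1.8, -1.9]))
```

>>> send_rows --rows '[[[0.5,0,0,0,0,0],[1.1,0,0,0,0,0],[1.7,0,0,0,0,0],[2.3,0,0,0,0,0],[2.9,0,0,0,0,0],[3.5,0,0,0,0,0],[4.1,0,0,0,0,0],[4.6,0,0,0,0,0],[5.0,0,0,0,0,0],[5.0,0,0,0,0,0]]]'

```text
clock: 8.1
eef_pos: [454.6, 82.4, 162.9]
tool_rot: [-3.141, 0.002, -2.917]
force: [4.3, -0.0, -3.0]
width: 0.1
gripper_force: 2.1
```

```bash
python3 -c "
from h import *
print(where())
"
```

```text
(array([-174.2,   -0.8,  162.9]), array([ 4.3, -0. , -3. ]))
```

Next come slow steps to the stop, expected near -187.

>>> send_rows --rows '[[[0.3,0,0,0,0,0],[0.6,0,0,0,0,0],[0.9,0,0,0,0,0],[1.1,0,0,0,0,0],[1.2,0,0,0,0,0],[1.2,0,0,0,0,0]]]'

```text
clock: 8.7
eef_pos: [443.2, 79.7, 162.9]
tool_rot: [-3.141, 0.002, -2.917]
force: [4.8, -0.2, -4.0]
width: 0.2
gripper_force: 2.4
```

```bash
python3 -c "
from h import *
print(where())
"
```

```text
(array([-185.8,   -0.8,  162.9]), array([ 4.8, -0.2, -4. ]))
```

>>> send_rows --rows '[[[0.1,0,0,0,0,0],[0.2,0,0,0,0,0],[0.3,0,0,0,0,0],[0.3,0,0,0,0,0]]]'

```text
clock: 9.1
eef_pos: [441.2, 79.9, 163.0]
tool_rot: [3.141, 0.004, -2.916]
force: [6.1, 1.3, -4.6]
width: 0.3
gripper_force: 3.3
```

```bash
python3 -c "
from h import *
print(where())
"
```

```text
(array([-187.7,   -0.2,  163. ]), array([ 6.1,  1.3, -4.6]))
```

>>> send_rows --rows '[[[0.1,0,0,0,0,0],[0.15,0,0,0,0,0],[0.15,0,0,0,0,0]]]'

```text
clock: 9.4
eef_pos: [439.9, 79.7, 163.0]
tool_rot: [3.141, 0.005, -2.916]
force: [7.9, 1.7, -5.4]
width: 0.2
gripper_force: 3.4
```

```bash
python3 -c "
from h import *
print(where())
"
```

```text
(array([-1.891e+02, -1.000e-01,  1.630e+02]), array([ 7.9,  1.7, -5.4]))
```

The force is climbing, so the lid is at its stop. I'll back off, lift clear and look.

>>> send_rows --rows '[[[-0.4,0,0,0,0,0],[-0.9,0,0,0,0,0],[-1.2,0,-0.2,0,0,0],[-1.2,0,-2,0,0,0],[-1.2,0,-5,0,0,0],[-1.2,0,-9,0,0,0],[-1.2,0,-13,0,0,0],[-1.2,0,-16,0,0,0],[-1.2,0,-18,0,0,0],[-1.2,0,-18,0,0,0]]]'

```text
clock: 10.4
eef_pos: [450.2, 81.7, 345.5]
tool_rot: [-3.141, 0.005, -2.917]
force: [0.7, -0.4, -0.8]
width: 0.2
gripper_force: 0.0
```

```bash
python3 -c "
from h import *
print(where());grab('side','s3');grab('wrist','w3')
a=cv2.imread('pics/s3.png')[140:340,200:440];b=cv2.imread('pics/w3.png')
cv2.imwrite('pics/v3.png',np.hstack([cv2.resize(a,(400,333)),cv2.resize(b,(400,333))]))
"
```

```text
(array([-178.6,   -0.4,  345.5]), array([ 0.7, -0.4, -0.8]))
```

View pics/v3.png

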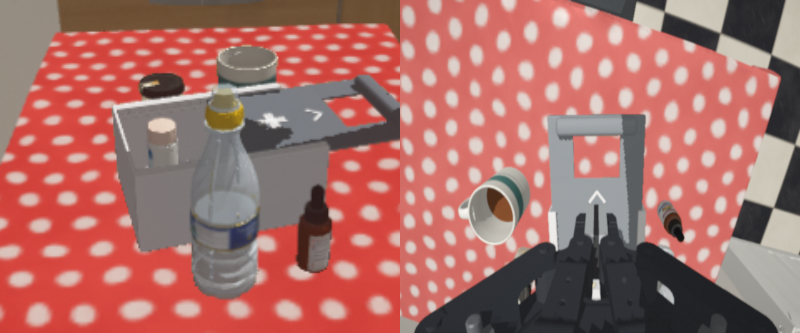

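The lid juts out in front with its opening clear over the table, and the tub stands upright inside. The ridge centre in the wrist view is at (597,127), which is full-size (315,152).

```bash
python3 -c "
from h import *
p=ray('w3',315,152,106)-[BOX[0],BOX[1],0];print(R.from_euler('z',-BOX[2]).apply(p))
print(ctrl.finish_job())"
```

```text
[-210.08712266    1.60441285  106.        ]
the job is handed in; nothing more can be done
None
```

The lid is open to its stop: the catch was pressed down, the lid drawn over it, and the ridge pushed on until the force rose. In the pictures the box had not shifted mid-slide, and the tub and the things around it look undisturbed. The fingers were lifted clear and the job was handed in at about 10.5 s; no verdict was shown.

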